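Bring the kettle to the mate gourd, ready to pour

TASK

Pick up the blue kettle by its wooden handle, carry it upright over the bamboo tray in the middle, and bring its spout outlet over the centre of the gourd's mouth, a finger's width (about 15 mm) above the rim, coming from the side opposite the bombilla so that the spout points straight towards it. Touch neither gourd nor bombilla with the kettle and leave everything else where it stands. Finish while holding the kettle there, still and level, touching nothing else: do not put it down or let go.

Things in the scene. Friction and masses are not known exactly. Their poses are not given: they have to be found in the camera images.
- kettle: Blue enamel kettle, loose, empty, 0.4 to 0.7 kg, standing upright on the table left or right of the tray. Origin: centre of its underside; z up, +x towards the spout. Body 112 mm in diameter, 94 mm high with lid, lid knob to 110 mm, handle above the lid to 174 mm. It balances within 6 mm of its axis: gripped at the middle of the handle it hangs level.
- kettle_handle (a point): Middle of the kettle's handle, on the kettle's axis 165 mm above its underside; axes as the kettle's. The handle is a straight wooden bar along x, 104 mm long, 18 mm wide (y), 18 mm high, on two 8 mm steel struts at x = -50 and +50 mm; 46 mm of open space below it down to the lid knob. Grip it across y.
- spout_tip (a point): Lowest point of the spout's outlet: 148 mm along the kettle's +x from its axis, 95 mm above its underside; axes as the kettle's. The gooseneck spout, 14 mm thick, rises at x = 83 mm and runs forward at 111 mm height to its downturned end, which reaches 7 mm further forward than this point; a small steel flap stands open above it (to 135 mm).
- gourd: Dark wooden mate gourd on a steel foot, loose, 0.35 kg, on the tray's other side from the kettle. 120 mm high, 84 mm in diameter at the belly, 70 mm at the rim. Origin: centre of its underside, z up. A 7 mm steel bombilla (straw) is fixed in it, leaning out to +x, its top 218 mm high, 58 mm off the axis. +x points from the mouth's centre to the bombilla, roughly away from the robot.
- gourd_rim (a point): Centre of the gourd's mouth (62 mm wide, empty) in the plane of its rim, 120 mm above the gourd's underside; axes as the gourd's. The bombilla passes this plane 24 mm to +x.
- tray: Fixed bamboo tray between kettle and gourd, 400 mm long (x, roughly away from the robot), 130 mm wide (y), walls 28 mm high and 6 mm thick. Origin: centre of its underside. The kettle is to be carried above it.
- yerbera: Squat green tin with a steel twist cap, 83 mm in diameter, 104 mm high, loose on the tray's 6 mm floor; origin: centre of its underside. Leave alone.
- sugar_jar: Amber glass jar with a wooden lid, 66 mm in diameter, 105 mm high, loose on the tray; origin: centre of its underside. Leave alone.
- cup: White cup without handle, 72 mm in diameter, 75 mm high, loose on the tray; origin: centre of its underside. Leave alone.
Mind the look-alikes: they are no part of the job. Leave any pink look-alike of the gourd alone.

How it is judged:
By the outcome, as a careful person would: the job done as asked, in the order asked, and still so for the second after the job is handed in, while the arm keeps its last pose, push and grip.
It also fails if it takes over 48 s, if anything falls off the work surface, if the arm or the gripper's body presses on something with over 40 N, if the wrist force passes 120 N, or if a joint passes its speed limit or range.

ROBOT

A 6-joint arm with a two-finger parallel gripper is mounted at the origin on the work surface. World frame = base frame: x ahead of the robot, y to its left, z up, the work surface at z = 0. Lengths are in m, angles in degrees, forces in N, time in s.
With the tool pointing down it reaches from about 0.375 to 0.9 m from the base axis. Payload 3.1 kg.
Tool frame: the origin (TCP) lies at the centre of the arm's flange, where the gripper is bolted on; the fingertips stand 182 mm ahead of it and the grasp point (between the pads) lies bot.grip_point_offset ahead of it (bot.grip_point_offset is the distance from the TCP to the grasp point, in m); x points along the fingers, z is the direction in which the jaws open and shut, and the axes are right-handed (so a half turn about x gives the same grasp; the last joint's range is limited). The gripper opens to 87 mm and grips with 3 to 60 N. Pads are 19 mm wide; open, the fingers measure 117 mm over their backs; the gripper's body (75 mm by 190 mm) begins 51 mm behind the grasp point.
Start: joints at [63.283, 30.224, 82.088, -0, 67.689, -10.227], TCP at [0.177, 0.599, 0.405] pointing down, gripper open.
Joint ranges: [-176.69, 176.69], [-43.24, 126.21], [12.49, 139.97], [-82, 262], [0, 151.66], [-163.58, 163.58]. Speed limits (degrees/s): [159.86, 159.86, 180, 180, 180, 180].

INTERFACE

Orientations are given as a 3x3 rotation matrix whose columns are the frame's x, y, z axes.
In Python, from rig import bot gives the robot as it stands.
- The arm moves only by the tool step_arm, never from a script. Its argument "motion" is a list that holds one entry, the list of rows, each a list of 7 numbers: the turn, a rotation vector about the world's x, y, z in degrees, then the shift along the world's x, y, z in mm, then the finger opening in mm, from 0 to 87. A call has 1 to 12 rows; each row is the pose to reach, as a shift and turn from the pose commanded when the call began; what a row does not reach only later rows make up. A row lasts 1/12 s, in which the tool goes at most 41.7 mm and 7.16 degrees, less where a joint would pass 70% of its speed; a pose out of reach is approached as far as the arm can. A call with a gripper value outside its range is refused whole. The fingers move at their own pace and stop on an object; the grip force is fixed at half the most. Time passes only in rows, so rows that repeat a pose let the fingers close. It gives the time, the measured TCP pose, the force and the opening at its end, in the units of the state.
- bot.read_state(): the state, without advancing time (a new reading comes with each control period).
- bot.capture(name): name is "scene" or "side" or "wrist"; returns a dict with "frame" (384x512x3 uint8, red, green, blue), "range_z" (384x512 float32, m along the optical axis (not along the pixel's ray), 0 where there is no reading), "fx", "fy", "cx", "cy" (pixels), "dist_coeffs" ([k1, k2, p1, p2, k3] as OpenCV has them; the pictures are not rectified), "cam_to_world" (4x4, takes a point from camera to world coordinates). Camera axes: x right, y down, z forward; pixel columns grow to the right and rows downward; lengths in m; the calibration is good to about 2 mm. A picture is of the moment at which its call begins.
- bot.hand_in(): hands the job in, once; it reports no verdict.
The state is a dict: "time_s": time; "joint_positions": joint angles; "qvel": joint speeds; "tau": joint torques, N m; "position": TCP position; "tcp_rot": TCP orientation; "force": force on the tool from outside, world axes, zero at the start; "moment": the same for the moment, N m; "opening": opening from 0.0 (shut) to 1.0 (fully open).
Only numpy, scipy, OpenCV 4.12 (cv2) and the standard library are available. Lean on these libraries where they do the work, as an engineer would, in place of code of your own. Each camera call takes 0.05 s, during which the arm holds its last target.

## Working session

There is one attempt and no reset: what is moved stays moved. The work goes in short steps, Python scripts to look and compute and a tool call to move; the robot and the scene stay as the last step left them, time stands still between calls to the robot, and variables do not carry over. Pictures are saved under pics/ and viewed, and the job is handed in when it is done.

Besides the shell and the picture viewer there is one more tool, called after "Call:" as name(argument=value, ...), one argument or row to a line, values as JSON. step_arm: Moves the arm, as the interface text tells. Its arguments: {"type":"object","properties":{"motion":{"type":"array"}},"required":["motion"]}

```bash
mkdir -p pics; ls; cat > h.py <<'E'
import numpy as np, cv2
from rig import bot
def cap(n,f):
    c=bot.capture(n); cv2.imwrite('pics/'+f+'.png',c['frame'][:,:,::-1]); np.savez('pics/'+f+'.npz',**c); return c
def load(f): return dict(np.load('pics/'+f+'.npz'))
def pts(c):
    h,w=c['range_z'].shape
    v,u=np.mgrid[:h,:w]
    K=np.array([[c['fx'],0,c['cx']],[0,c['fy'],c['cy']],[0,0,1.]],float)
    n=cv2.undistortPoints(np.stack([u,v],-1).reshape(-1,1,2).astype(float),K,np.array(c['dist_coeffs'],float)).reshape(h,w,2)
    z=c['range_z'][...,None]
    P=np.concatenate([n*z,z],-1)
    T=c['cam_to_world']
    W=P@T[:3,:3].T+T[:3,3]
    R=np.concatenate([n,np.ones((h,w,1))],-1)@T[:3,:3].T
    W[c['range_z']==0]=np.nan
    return W,R,T[:3,3]
E
python3 - <<'E'
from h import *
for n in('scene','side','wrist'):
    c=cap(n,n+'0'); print(n,c['fx'],c['cam_to_world'].round(3).tolist())
print(bot.read_state(),bot.grip_point_offset)
E
```

```text
pics
scene 481.0834207151138 [[0.83, 0.459, -0.317, 0.885], [0.558, -0.68, 0.475, -0.464], [0.002, -0.571, -0.821, 0.936], [0.0, 0.0, 0.0, 1.0]]
side 435.6939201207863 [[1.0, 0.02, 0.002, 0.565], [0.013, -0.753, 0.658, -0.58], [0.015, -0.658, -0.753, 0.832], [0.0, 0.0, 0.0, 1.0]]
wrist 292.0312889692466 [[0.283, 0.917, 0.281, 0.1], [0.959, -0.27, -0.085, 0.623], [-0.002, 0.294, -0.956, 0.385], [0.0, 0.0, 0.0, 1.0]]
{'time_s': 0.15, 'joint_positions': array([ 6.32847292e+01,  3.02691440e+01,  8.21385180e+01, -8.90368756e-04,
        6.76874757e+01, -1.02288633e+01]), 'qvel': array([-0.06759821, -0.16539514, -0.20262146,  0.05562531,  0.04312017,
       -0.05859061]), 'tau': array([ 3.20154868e-04, -4.40433347e+01, -1.76841652e+01,  6.33118744e-02,
        5.52590657e-02, -1.02536590e-04]), 'position': array([0.17724492, 0.59908417, 0.40397586]), 'tcp_rot': array([[-7.33632380e-04, -9.58888661e-01,  2.83781603e-01],
       [-1.48967653e-03,  2.83782412e-01,  9.58887545e-01],
       [-9.99998621e-01,  2.80728159e-04, -1.63662590e-03]]), 'force': array([ 8.50202113e-01, -5.86019271e-06,  1.46718213e-01]), 'moment': array([ 0.00888899,  0.07066147, -0.00193123]), 'opening': 1.0003476219820522} 0.1635
```

View pics/scene0.png

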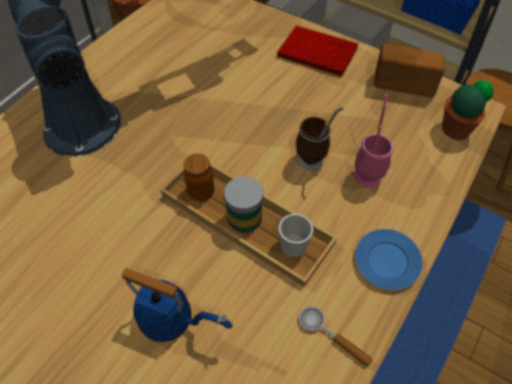

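View pics/side0.png

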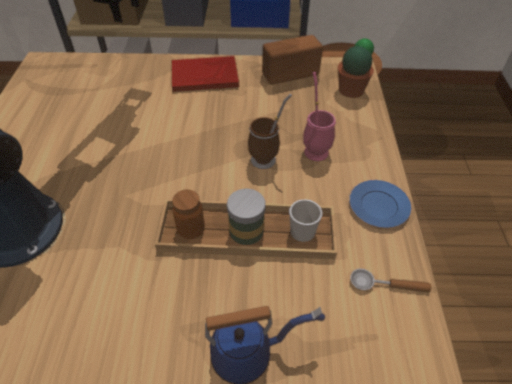

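View pics/wrist0.png

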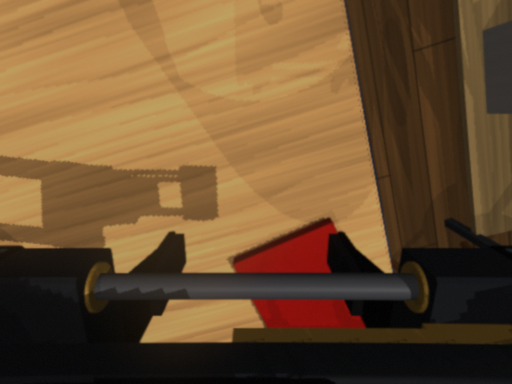

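The pictures show:
- The blue kettle is at scene (160,305) and side (240,345), with its spout towards +x. Its handle is at scene (150,282) and side (238,318).
- The gourd is the dark one at scene (313,140) and side (264,140), with the bombilla top at side (287,98).
- Possible mix-ups: the pink gourd at scene (373,158) and side (320,130), the blue plate at scene (388,260), the wooden block at scene (410,68), and the blue boxes in the background.

I choose the blue kettle at side (240,345) and the dark gourd at side (264,140).

```bash
python3 - <<'E'
from h import *
for n in('scene0','side0'):
    c=load(n); W,R,o=pts(c); f=c['frame']
    hsv=cv2.cvtColor(f,cv2.COLOR_RGB2HSV)
    print(n,'valid',np.isfinite(W[...,0]).mean())
    H,S,V=[hsv[...,i].astype(int) for i in range(3)]
    x,y,z=W[...,0],W[...,1],W[...,2]
    # kettle region
    k=(y<-0.08)&(z>0.02)&(z<0.25)&(x>0.2)&(x<0.95)
    hd=k&(z>0.145)&(H<25)&(y<-0.1)
    p=W[hd]; print('handle n',len(p),p.min(0).round(3),p.max(0).round(3))
    top=W[hd&(z>0.168)]; 
    if len(top)>10:
        m=np.median(top,0); q=top[:,:2]
        (cx,cy),(a,b),ang=cv2.minAreaRect((q*1000).astype(np.float32)); print('top rect',cx,cy,a,b,ang)
        u,s,vt=np.linalg.svd(q-q.mean(0)); print('dir',vt[0],np.degrees(np.arctan2(vt[0][1],vt[0][0])))
    bl=k&(H>100)&(H<130)&(S>100)
    p=W[bl]; print('blue',len(p),np.nanmin(p,0).round(3),np.nanmax(p,0).round(3))
    sp=W[bl&(z>0.09)&(z<0.14)]
    if len(sp): i=sp[:,0].argmax(); print('spout far',sp[i])
    # gourd: dark pts
    g=(y>0.02)&(y<0.45)&(x>0.3)&(x<0.9)&(z>0.1)&(z<0.3)
    n_,lab,st,ce=cv2.connectedComponentsWithStats(g.astype(np.uint8))
    for i in range(1,n_):
        if st[i,4]>20:
            p=W[lab==i]; print(st[i],p.min(0).round(3),p.max(0).round(3), np.median(f[lab==i],0))
    cv2.imwrite('pics/crop_'+n+'.png',cv2.resize(f[90:200,220:360] if n[1]=='i' else f[90:210,270:410],None,fx=4,fy=4,interpolation=2)[:,:,::-1])
    cv2.imwrite('pics/cropk_'+n+'.png',cv2.resize(f[290:384,190:340] if n[1]=='i' else f[250:350,100:250],None,fx=4,fy=4,interpolation=2)[:,:,::-1])
E
```

```text
scene0 valid 0.9960530598958334
handle n 650 [ 0.483 -0.3    0.157] [ 0.586 -0.262  0.178]
top rect 534.4534301757812 -281.1710205078125 103.2933578491211 19.874813079833984 13.522785186767578
dir [0.97462588 0.22384009] 12.93468050061683
blue 2233 [ 0.495 -0.336  0.02 ] [ 0.683 -0.234  0.161]
spout far [ 0.68294402 -0.24884136  0.10763688]
[360  94  33  70 602] [0.682 0.235 0.1  ] [0.753 0.326 0.223] [104.  57.  62.]
[299 106  45  39 535] [0.538 0.204 0.1  ] [0.632 0.278 0.223] [52. 41. 31.]
[191 153  19  15 108] [0.38 0.02 0.1 ] [0.432 0.037 0.115] [127.  81.  36.]
[235 176  28  19 237] [0.502 0.02  0.105] [0.571 0.045 0.114] [135. 137. 134.]
side0 valid 0.9955190022786459
handle n 858 [ 0.481 -0.298  0.145] [ 0.589 -0.26   0.177]
top rect 535.6527099609375 -279.95556640625 104.1726303100586 18.97360610961914 12.971981048583984
dir [-0.97391148 -0.22692825] -166.88370777460025
blue 1066 [ 0.493 -0.333  0.029] [ 0.656 -0.25   0.118]
spout far [ 0.65617261 -0.24959652  0.11667023]
[307  72  29  63 526] [0.683 0.236 0.1  ] [0.754 0.328 0.222] [110.  68.  71.]
[250  94  42  49 515] [0.539 0.205 0.1  ] [0.634 0.278 0.221] [71. 56. 45.]
[174 189  25   8 122] [0.381 0.02  0.107] [0.433 0.041 0.114] [134.  91.  61.]
[229 189  36  10 235] [0.5   0.02  0.106] [0.576 0.045 0.113] [153. 148. 148.]
```

View pics/crop_side0.png

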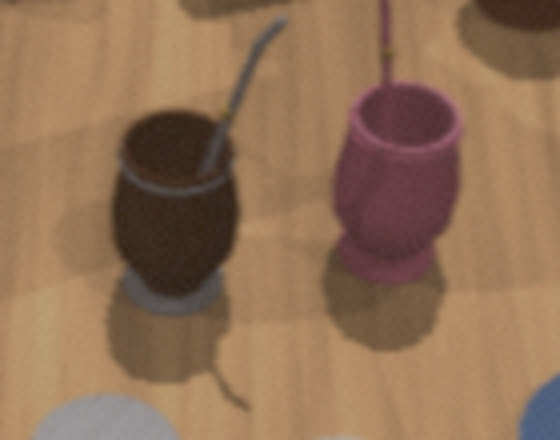

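View pics/cropk_side0.png

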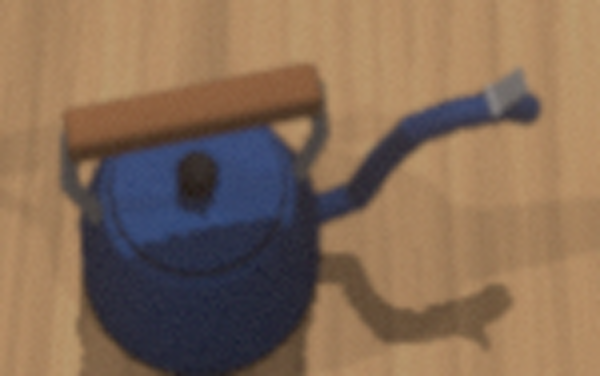

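View pics/cropk_scene0.png

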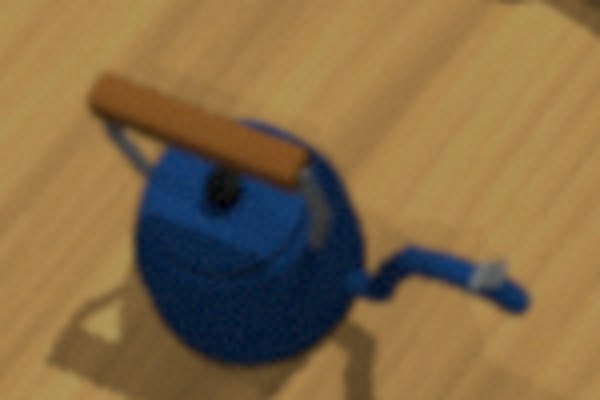

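View pics/crop_scene0.png

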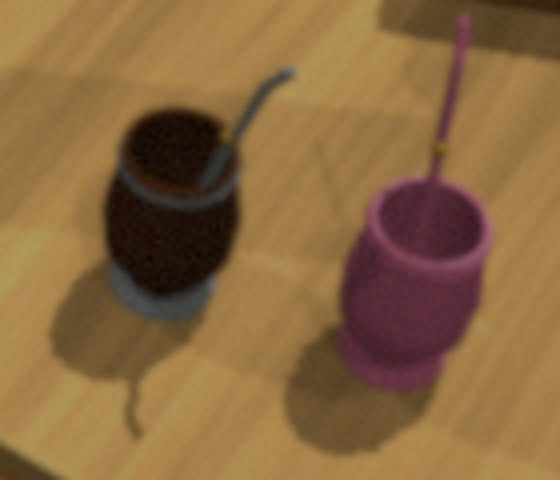

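The crops confirm the choice: blue kettle with a wooden handle, and dark gourd with a steel rim and straw. Next I'll measure the rim centre, the bombilla direction, and where the obstacles are.

```bash
python3 - <<'E'
from h import *
from scipy.optimize import least_squares
A=[]
for n,win in(('scene0',(85,175,285,350)),('side0',(80,175,240,300))):
    c=load(n); W,R,o=pts(c)
    a,b,l,r=win; W=W[a:b,l:r].reshape(-1,3)
    x,y,z=W.T
    m=(y>0.15)&(y<0.32)&(x<0.66)&(x>0.5)
    rim=W[m&(z>0.113)&(z<0.1225)]
    fit=least_squares(lambda p:np.hypot(rim[:,0]-p[0],rim[:,1]-p[1])-0.0335,[.575,.24],loss='soft_l1',f_scale=.002)
    print(n,'rim',len(rim),fit.x.round(4),np.abs(fit.fun).mean(), 'bbox',rim.min(0).round(3),rim.max(0).round(3))
    belly=W[m&(z>0.03)&(z<0.1)]
    # belly outer fit
    bel=W[m&(z>0.06)&(z<0.075)]
    f2=least_squares(lambda p:np.hypot(bel[:,0]-p[0],bel[:,1]-p[1])-p[2],[.575,.24,.042],loss='soft_l1',f_scale=.002); print('belly',f2.x.round(4),len(bel))
    bo=W[m&(z>0.135)&(z<.225)]
    for zz in np.arange(.13,.22,.015):
        q=bo[(bo[:,2]>=zz)&(bo[:,2]<zz+.015)]
        if len(q): print(round(zz,3),len(q),np.median(q,0).round(4))
    d=np.median(bo[bo[:,2]>.195],0)[:2]-fit.x; print('yaw top',np.degrees(np.arctan2(d[1],d[0])),np.hypot(*d))
    # tray & things
c=load('side0');W,R,o=pts(c);x,y,z=W[...,0],W[...,1],W[...,2]
t=(z>.02)&(z<.034)&(y>-.12)&(y<.12)&(x>.2)&(x<.9)
print('tray',cv2.minAreaRect((W[t][:,:2]*1000).astype(np.float32)))
for nm,x0,x1 in(('jar',.35,.45),('tin',.48,.6),('cup',.6,.75)):
    q=W[(z>.05)&(z<.13)&(y>-.1)&(y<.12)&(x>x0)&(x<x1)]; print(nm,q.min(0).round(3),q.max(0).round(3))
E
```

```text
scene0 rim 219 [0.5734 0.2395] 0.0019082780975112172 bbox [0.539 0.204 0.113] [0.609 0.278 0.122]
belly [0.5735 0.2392 0.0389] 231
0.13 10 [0.6035 0.2358 0.1401]
0.145 14 [0.6047 0.2351 0.1529]
0.16 14 [0.6087 0.2345 0.1685]
0.175 15 [0.6134 0.2345 0.1814]
0.19 16 [0.6168 0.2341 0.1972]
0.205 20 [0.6247 0.2338 0.2126]
yaw top -6.046438968471572 0.050587580184519566
side0 rim 207 [0.5741 0.2405] 0.0018214261382249765 bbox [0.539 0.205 0.113] [0.609 0.278 0.122]
belly [0.5743 0.2404 0.0396] 201
0.13 11 [0.6027 0.2381 0.139 ]
0.145 19 [0.6048 0.2369 0.1515]
0.16 14 [0.6111 0.237  0.1681]
0.175 14 [0.614  0.2367 0.1816]
0.19 18 [0.6188 0.2363 0.1971]
0.205 22 [0.6275 0.2362 0.2124]
yaw top -4.716161256173132 0.05142092680700085
tray ((539.325927734375, 8.323471069335938), (135.99081420898438, 401.7785949707031), 88.2973861694336)
jar [ 0.376 -0.023  0.05 ] [0.441 0.041 0.115]
tin [ 0.497 -0.037  0.05 ] [0.579 0.045 0.114]
cup [ 0.633 -0.029  0.05 ] [0.702 0.043 0.084]
```

Measurements that I'll act on:

| Quantity | Value |
|---|---|
| Handle centre | (0.535, -0.2805, 0.165) |
| Kettle yaw | 13° |
| Rim centre | (0.574, 0.240, 0.120) |
| Gourd yaw | about -5.5° |

The handle size, rim height and bombilla offset all match the description. I'll move now.

Call:
step_arm(
  motion=[
    [[0,0,1,20,-28,20],[0,0,2,43,-61,40],[0,0,3,66,-94,60],[0,0,4,89,-127,75],[0,0,5,112,-160,75],[0,0,6,135,-193,75],[0,0,7,158,-226,75],[0,0,8,181,-259,75],[0,0,9,204,-292,75],[0,0,10,227,-325,75],[0,0,11,250,-358,75],[0,0,12,273,-391,75]],
  ],
)

```text
invalid input at $.motion[0][0]: expected 7 numbers
```

Call:
step_arm(
  motion=[
    [[0,0,1,20,-28,20,87],[0,0,2,43,-61,40,87],[0,0,3,66,-94,60,87],[0,0,4,89,-127,75,87],[0,0,5,112,-160,75,87],[0,0,6,135,-193,75,87],[0,0,7,158,-226,75,87],[0,0,8,181,-259,75,87],[0,0,9,204,-292,75,87],[0,0,10,227,-325,75,87],[0,0,11,250,-358,75,87],[0,0,12,273,-391,75,87]],
  ],
)

```text
time_s: 1.15
position: [0.4509, 0.2064, 0.4797]
tcp_rot: [[-0.0, -0.997, 0.078], [0.0, 0.078, 0.997], [-1.0, 0.0, 0.0]]
force: [1.1, 0.2, -0.1]
opening: 1.0
```

Call:
step_arm(
  motion=[
    [[0,0,1.5,7,-38,0,87],[0,0,3,14,-76,0,87],[0,0,4.5,21,-114,0,87],[0,0,6,28,-152,0,87],[0,0,7.5,35,-190,0,87],[0,0,9,42,-228,0,87],[0,0,10.5,49,-266,0,87],[0,0,12,56,-304,0,87],[0,0,13.5,63,-342,0,87],[0,0,15,70,-380,0,87],[0,0,16.5,77,-418,0,87],[0,0,17.5,84,-450,0,87]],
  ],
)

```text
time_s: 2.15
position: [0.5343, -0.2444, 0.4794]
tcp_rot: [[-0.0, -0.974, -0.225], [-0.0, -0.225, 0.974], [-1.0, 0.0, -0.0]]
force: [0.2, -0.8, 0.2]
opening: 1.005
```

Call:
step_arm(
  motion=[
    [[0,0,0,0,-20,-20,87],[0,0,0,0,-37,-50,87],[0,0,0,0,-37,-60,87],[0,0,0,0,-37,-60,87],[0,0,0,0,-37,-60,87]],
  ],
)

```text
time_s: 2.57
position: [0.5342, -0.2781, 0.4191]
tcp_rot: [[-0.002, -0.974, -0.225], [0.002, -0.225, 0.974], [-1.0, 0.001, 0.002]]
force: [-0.1, -0.2, 0.7]
opening: 1.0
```

```bash
python3 - <<'E'
from h import *
s=bot.read_state(); print(s['position'],s['tcp_rot'].round(3).tolist(),s['joint_positions'].round(1))
z=s['tcp_rot'][:,2]; print(np.degrees(np.arctan2(z[1],z[0])))
c=cap('wrist','wrist1');W,R,o=pts(c)
p=W[(W[...,2]>.166)&(W[...,2]<.185)&(W[...,1]<-.2)&(abs(W[...,0]-.535)<.08)]
if len(p)>5: print(cv2.minAreaRect((p[:,:2]*1000).astype(np.float32)),len(p))
E
```

```text
[ 0.53421008 -0.27811374  0.41912217] [[-0.002, -0.974, -0.225], [0.002, -0.225, 0.974], [-1.0, 0.001, 0.002]] [ -38.1   27.6   84.5    0.    68.1 -141.1]
103.01028305942319
((533.8187255859375, -280.1169738769531), (104.82760620117188, 17.96531867980957), 13.123507499694824) 2615
```

View pics/wrist1.png

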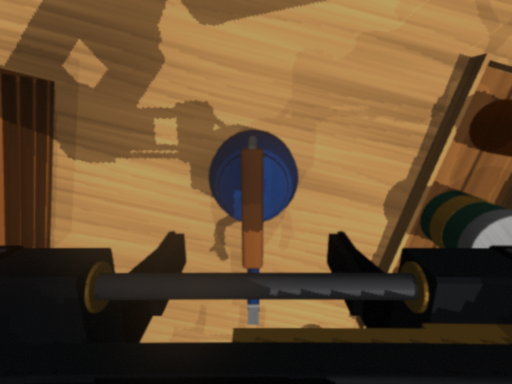

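The wrist view shows the handle between the fingers, columns 243-262 around rows 150-268. It measures (0.534, -0.280) with a yaw of 13.1°, which agrees with the first fix. I'll descend and grip.

Call:
step_arm(
  motion=[
    [[0,0,0,0,-2,-20,87],[0,0,0,0,-2,-45,87],[0,0,0,0,-2,-65,87],[0,0,0,0,-2,-80,87],[0,0,0,0,-2,-91,87],[0,0,0,0,-2,-91,87],[0,0,0,0,-2,-91,60],[0,0,0,0,-2,-91,40],[0,0,0,0,-2,-91,25],[0,0,0,0,-2,-91,20],[0,0,0,0,-2,-91,14],[0,0,0,0,-2,-91,10]],
  ],
)

```text
time_s: 3.62
position: [0.5344, -0.2808, 0.3293]
tcp_rot: [[0.001, -0.974, -0.225], [-0.001, -0.225, 0.974], [-1.0, -0.001, -0.001]]
force: [-0.4, 0.6, -1.4]
opening: 0.63
```

Call:
step_arm(
  motion=[
    [[0,0,0,0,0,0,0],[0,0,0,0,0,0,0],[0,0,0,0,0,0,0],[0,0,0,0,0,0,0],[0,0,0,0,0,0,0],[0,0,0,0,0,0,0]],
  ],
)

```text
time_s: 4.12
position: [0.5344, -0.2808, 0.3287]
tcp_rot: [[0.0, -0.974, -0.225], [-0.0, -0.225, 0.974], [-1.0, 0.0, -0.0]]
force: [0.4, -0.7, -0.6]
opening: 0.202
```

Opening is 17.6 mm, so it is on the 18 mm handle. I'll let the grip settle, then lift.

Call:
step_arm(
  motion=[
    [[0,0,0,0,0,0,0],[0,0,0,0,0,0,0],[0,0,0,0,0,3,0],[0,0,0,0,0,8,0],[0,0,0,0,0,16,0],[0,0,0,0,0,26,0],[0,0,0,0,0,38,0],[0,0,0,0,0,52,0],[0,0,0,0,0,66,0],[0,0,0,0,0,80,0],[0,0,0,0,0,92,0],[0,0,0,0,0,100,0]],
  ],
)

```text
time_s: 5.12
position: [0.5344, -0.2807, 0.4312]
tcp_rot: [[0.002, -0.974, -0.225], [-0.002, -0.225, 0.974], [-1.0, -0.002, -0.002]]
force: [-0.2, -0.1, -3.8]
opening: 0.205
```

Call:
step_arm(
  motion=[
    [[0,0,0,0,0,10,0],[0,0,0,0,0,22,0],[0,0,0,0,0,36,0],[0,0,0,0,0,50,0],[0,0,0,0,0,62,0],[0,0,0,0,0,70,0],[0,0,0,0,0,70,0],[0,0,0,0,0,70,0]],
  ],
)

```text
time_s: 5.78
position: [0.5342, -0.2806, 0.4989]
tcp_rot: [[0.0, -0.974, -0.225], [-0.0, -0.225, 0.974], [-1.0, -0.0, -0.0]]
force: [-0.4, 0.0, -5.2]
opening: 0.201
```

```bash
python3 - <<'E'
from h import *
s=bot.read_state(); print(s['position'],s['force'],s['moment'],s['opening'])
cap('side','side2'); c=cap('scene','scene2')
E
```

```text
[ 0.53421647 -0.28061347  0.49892351] [-0.36098904  0.03178447 -5.15719641] [ 0.07845917  0.04427272 -0.02111009] 0.20109076424968078
```

View pics/side2.png

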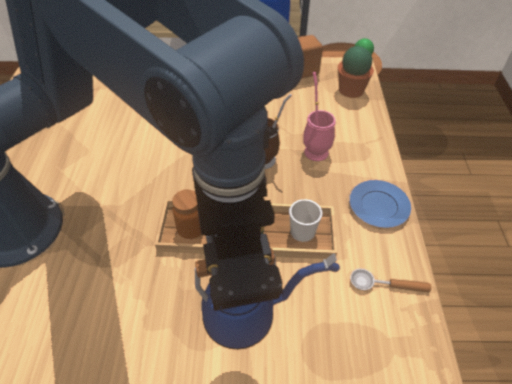

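View pics/scene2.png

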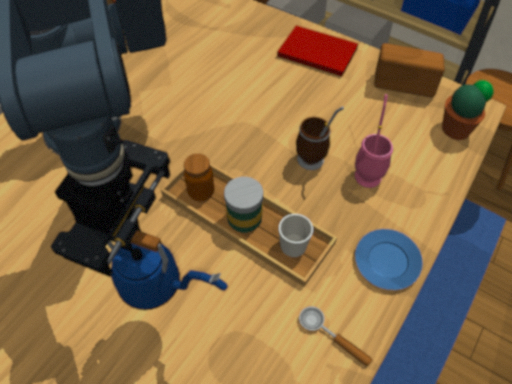

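The kettle is lifted clear and hangs level, with 5.2 N of weight on the wrist. Its base is at about 0.17 m, above everything on the tray and above the bombilla top. I'll carry it over the tray to a point behind the gourd.

Call:
step_arm(
  motion=[
    [[0,0,-0.3,-2,6,0,0],[0,0,-0.8,-6,18,0,0],[0,0,-1.4,-13,38,0,0],[0,0,-2,-21,61,0,0],[0,0,-2.8,-29,86,0,0],[0,0,-3.6,-38,111,0,0],[0,0,-4.4,-47,136,0,0],[0,0,-5.3,-55,161,0,0],[0,0,-6.2,-64,186,0,0],[0,0,-7,-73,211,0,0],[0,0,-7.9,-81,236,0,0],[0,0,-8.8,-90,261,0,0]],
  ],
)

```text
time_s: 6.88
position: [0.4428, -0.0177, 0.4985]
tcp_rot: [[-0.001, -0.997, -0.072], [0.001, -0.072, 0.997], [-1.0, 0.001, 0.001]]
force: [0.7, 1.0, -4.2]
opening: 0.204
```

Call:
step_arm(
  motion=[
    [[0,0,-0.8,-9,25,0,0],[0,0,-1.6,-17,50,0,0],[0,0,-2.5,-26,75,0,0],[0,0,-3.4,-34,100,0,0],[0,0,-4.3,-43,125,0,0],[0,0,-5.2,-52,150,0,0],[0,0,-6.1,-60,175,0,0],[0,0,-7,-69,200,0,0],[0,0,-7.8,-77,225,0,0],[0,0,-8.6,-84,246,0,0],[0,0,-9.3,-91,266,0,0],[0,0,-9.7,-97,281,0,0]],
  ],
)

```text
time_s: 7.88
position: [0.3452, 0.2628, 0.4986]
tcp_rot: [[-0.001, -0.995, 0.095], [0.001, 0.095, 0.995], [-1.0, 0.001, 0.001]]
force: [0.2, -0.5, -4.0]
opening: 0.207
```

```bash
python3 - <<'E'
from h import *
s=bot.read_state(); print(s['position'],s['force'],s['opening'],s['joint_positions'].round(1))
z=s['tcp_rot'][:,2]; print(np.degrees(np.arctan2(z[1],z[0])))
cap('side','side3')
E
```

```text
[0.34520925 0.26283678 0.49859587] [ 0.17819615 -0.46954295 -4.03936199] 0.20660593806827762 [ 2.240e+01  8.300e+00  1.004e+02  1.000e-01  7.130e+01 -6.210e+01]
84.54662140258083
```

View pics/side3.png

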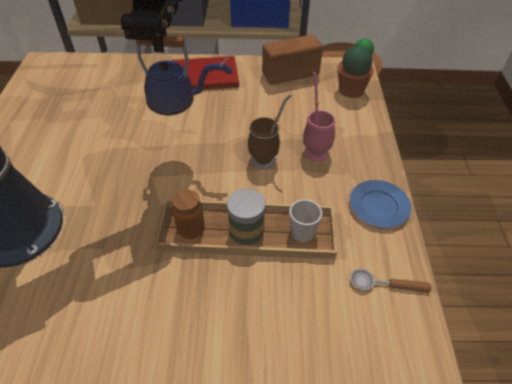

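The side view shows the kettle level at (168,85), spout towards +x, with gourd and tray undisturbed. I'll descend to about 25 mm above rim height, still behind the gourd, and measure the spout.

Call:
step_arm(
  motion=[
    [[0,0,0,0,0,-4,0],[0,0,0,0,0,-12,0],[0,0,0,0,0,-25,0],[0,0,0,0,0,-40,0],[0,0,0,0,0,-55,0],[0,0,0,0,0,-70,0],[0,0,0,0,0,-85,0],[0,0,0,0,0,-98,0],[0,0,0,0,0,-110,0],[0,0,0,0,0,-117,0],[0,0,0,0,0,-120,0],[0,0,0,0,0,-120,0]],
  ],
)

```text
time_s: 8.93
position: [0.3473, 0.2608, 0.378]
tcp_rot: [[-0.002, -0.995, 0.097], [-0.001, 0.097, 0.995], [-1.0, 0.002, -0.001]]
force: [1.1, -0.5, -3.3]
opening: 0.202
```

```bash
cat > m.py <<'E'
from h import *
import sys
from scipy.optimize import least_squares
t=sys.argv[1]
s=bot.read_state(); print(s['position'],s['force'],s['moment'],s['opening'])
for n in('side','scene'):
    c=cap(n,n+t); W,R,o=pts(c); f=c['frame']
    hsv=cv2.cvtColor(f,cv2.COLOR_RGB2HSV); H,S,V=[hsv[...,i].astype(int) for i in range(3)]
    x,y,z=W[...,0],W[...,1],W[...,2]
    p0=s['position']; a=np.radians(-5.5); d=np.array([np.cos(a),np.sin(a)]); nn=np.array([-d[1],d[0]])
    L=(x-p0[0])*d[0]+(y-p0[1])*d[1]; Q=(x-p0[0])*nn[0]+(y-p0[1])*nn[1]
    hz=z-(p0[2]-.3285)
    k=(abs(Q)<.06)&(hz>0)&(hz<.2)
    sp=k&(L>.09)&(L<.165)&(hz>.085)&(H>100)&(H<130)&(S>60)
    if sp.sum()>5:
        print(n,'spout n',sp.sum(),'L max',L[sp].max(),'hz max/min',hz[sp].max(),hz[sp].min(),'Qmed',np.median(Q[sp]))
        for l in np.arange(.09,.165,.01):
            m=sp&(L>=l)&(L<l+.01)
            if m.sum()>2: print('  L%.3f n%d Q %.4f hz %.4f..%.4f'%(l,m.sum(),np.median(Q[m]),hz[m].min(),hz[m].max()))
        i=np.argmax(np.where(sp,L,-1)); print('  far',W.reshape(-1,3)[i].round(4))
    rim=W[(x>.53)&(x<.62)&(y>.195)&(y<.285)&(z>.113)&(z<.1225)&(V<140)&~((H>100)&(H<130)&(S>120))]
    if len(rim)>20:
        fit=least_squares(lambda p:np.hypot(rim[:,0]-p[0],rim[:,1]-p[1])-0.0335,[.575,.24],loss='soft_l1',f_scale=.002); print('  rim',len(rim),fit.x.round(4))
E
python3 m.py 4
python3 - <<'E'
from h import *
a=cv2.imread('pics/side4.png')[30:190,120:340];b=cv2.imread('pics/scene4.png')[60:220,200:420]
cv2.imwrite('pics/d4.png',cv2.resize(np.vstack([a,b]),None,fx=1.8,fy=1.8,interpolation=2))
E
```

```text
[0.34731723 0.26079535 0.37804903] [ 1.07703138 -0.47175398 -3.32304296] [-0.03340025 -0.00809414 -0.03532674] 0.20229896179496104
side spout n 41 L max 0.14968238088790894 hz max/min 0.1200185655941739 0.10671562379302824 Qmed -0.0027303803584809248
  L0.090 n4 Q -0.0012 hz 0.1067..0.1103
  L0.100 n9 Q -0.0024 hz 0.1085..0.1153
  L0.110 n11 Q -0.0032 hz 0.1144..0.1200
  L0.120 n8 Q -0.0023 hz 0.1128..0.1175
  L0.140 n8 Q -0.0034 hz 0.1082..0.1159
  far [0.496  0.2428 0.1578]
  rim 200 [0.5738 0.2406]
scene spout n 95 L max 0.15086706772008052 hz max/min 0.12004108384436984 0.08732114080813813 Qmed -0.004312480575861921
  L0.090 n17 Q -0.0052 hz 0.0873..0.1115
  L0.100 n14 Q -0.0043 hz 0.1066..0.1157
  L0.110 n12 Q -0.0039 hz 0.1117..0.1200
  L0.120 n13 Q -0.0043 hz 0.1130..0.1197
  L0.130 n18 Q -0.0042 hz 0.1096..0.1189
  L0.140 n17 Q -0.0033 hz 0.1057..0.1148
  L0.150 n4 Q -0.0033 hz 0.1037..0.1100
  far [0.4973 0.2445 0.1578]
  rim 215 [0.5734 0.2397]
```

View pics/d4.png

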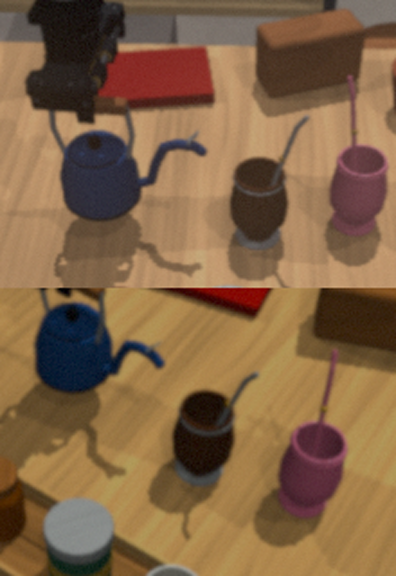

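The spout measurement agrees with the gripper pose to within 1-2 mm, and the rim centre is (0.5737, 0.2403). Before closing in I'll refine the bombilla direction, because depth points lie on its near surface and bias the result.

```bash
python3 - <<'E'
from h import *
c0=np.array([.5737,.2402])
for n,win in(('scene0',(85,175,285,350)),('side0',(80,175,240,300)),('scene4',(85,175,285,350)),('side4',(80,175,240,300))):
    c=load(n); W,R,o=pts(c)
    a,b,l,r=win; W=W[a:b,l:r].reshape(-1,3); R=R[a:b,l:r].reshape(-1,3)
    R=R/np.linalg.norm(R,axis=1)[:,None]
    m=(W[:,2]>.135)&(W[:,2]<.23)&(W[:,0]>.58)&(W[:,0]<.66)&(W[:,1]>.2)&(W[:,1]<.28)
    p=W[m]+R[m]*.0028
    s=np.linalg.svd(p[:,:2]-p[:,:2].mean(0))[2][0]; s*=np.sign(s[0])
    d=p[:,:2].mean(0)-c0
    t=np.median(p[p[:,2]>.205],0)[:2]-c0
    print(n,len(p),'line dir',np.degrees(np.arctan2(s[1],s[0])).round(1),'mean dir',np.degrees(np.arctan2(d[1],d[0])).round(1),'top',np.degrees(np.arctan2(t[1],t[0])).round(1),t)
E
```

```text
scene0 95 line dir -2.3 mean dir -5.4 top -4.9 [ 0.05258248 -0.00450394]
side0 101 line dir -3.4 mean dir -1.4 top -1.8 [ 0.05489053 -0.00177226]
scene4 94 line dir -0.8 mean dir -5.1 top -4.1 [ 0.05299148 -0.00382134]
side4 100 line dir -3.7 mean dir -1.1 top -1.7 [ 0.05496437 -0.00165215]
```

Corrected for surface bias, the bombilla direction is about -3.5°. I'll turn +2°, line up on that direction, go forward along it, then lower to the final height.

Call:
step_arm(
  motion=[
    [[0,0,1,0,-3,0,0],[0,0,2,0,-7,0,0],[0,0,2,2,-7,0,0],[0,0,2,8,-7,0,0],[0,0,2,17,-8,0,0],[0,0,2,27,-8.5,0,0],[0,0,2,37,-9,0,0],[0,0,2,47,-10,0,0],[0,0,2,56,-10.5,0,0],[0,0,2,63,-11,0,0],[0,0,2,67,-11,0,0],[0,0,2,69,-11,0,0]],
  ],
)

```text
time_s: 10.03
position: [0.4172, 0.2502, 0.3786]
tcp_rot: [[0.0, -0.998, 0.061], [0.0, 0.061, 0.998], [-1.0, -0.0, 0.0]]
force: [-0.8, 0.1, -4.0]
opening: 0.202
```

Call:
step_arm(
  motion=[
    [[0,0,0,2,0,-1,0],[0,0,0,5,0,-3,0],[0,0,0,8,-0.5,-5,0],[0,0,0,10,-0.5,-7,0],[0,0,0,10,-0.5,-9,0],[0,0,0,10,-0.5,-9.5,0],[0,0,0,10,-0.5,-9.5,0],[0,0,0,10,-0.5,-9.5,0],[0,0,0,10,-0.5,-9.5,0],[0,0,0,10,-0.5,-9.5,0],[0,0,0,10,-0.5,-9.5,0],[0,0,0,10,-0.5,-9.5,0]],
  ],
)

```text
time_s: 11.03
position: [0.4263, 0.2498, 0.3694]
tcp_rot: [[0.0, -0.998, 0.061], [0.0, 0.061, 0.998], [-1.0, -0.0, 0.0]]
force: [0.7, -0.2, -5.0]
opening: 0.204
```

```bash
sed -i 's/radians(-5.5)/radians(-3.5)/' m.py; python3 m.py 5
python3 - <<'E'
from h import *
print(bot.read_state()['tcp_rot'].round(4).tolist())
a=cv2.imread('pics/side5.png')[50:170,140:340];b=cv2.imread('pics/scene5.png')[80:200,220:420]
cv2.imwrite('pics/d5.png',cv2.resize(np.vstack([a,b]),None,fx=2.5,fy=2.5,interpolation=2))
E
```

```text
[0.42634822 0.2497761  0.36936039] [ 0.65259271 -0.16793751 -5.00638116] [0.03101697 0.0378047  0.02029841] 0.20419961052859392
side spout n 45 L max 0.1499077153003469 hz max/min 0.11870223566656296 0.10265583632912084 Qmed -0.002048060913171508
  L0.090 n6 Q -0.0021 hz 0.1027..0.1096
  L0.100 n8 Q -0.0014 hz 0.1090..0.1164
  L0.110 n12 Q -0.0022 hz 0.1103..0.1187
  L0.120 n8 Q 0.0003 hz 0.1121..0.1164
  L0.140 n10 Q -0.0036 hz 0.1079..0.1174
  far [0.5758 0.2369 0.1492]
  rim 182 [0.5739 0.2403]
scene spout n 120 L max 0.15559457578549366 hz max/min 0.12191746285627286 0.08832998784039198 Qmed -0.004285600830982628
  L0.090 n21 Q -0.0055 hz 0.0883..0.1123
  L0.100 n14 Q -0.0042 hz 0.1075..0.1146
  L0.110 n14 Q -0.0043 hz 0.1117..0.1219
  L0.120 n14 Q -0.0032 hz 0.1102..0.1201
  L0.130 n19 Q -0.0050 hz 0.1056..0.1178
  L0.140 n25 Q -0.0043 hz 0.1012..0.1152
  L0.150 n13 Q -0.0022 hz 0.0967..0.1103
  far [0.5815 0.238  0.147 ]
  rim 190 [0.5734 0.2398]
[[0.0001, -0.9981, 0.0608], [0.0, 0.0608, 0.9981], [-1.0, -0.0001, 0.0]]
```

View pics/d5.png

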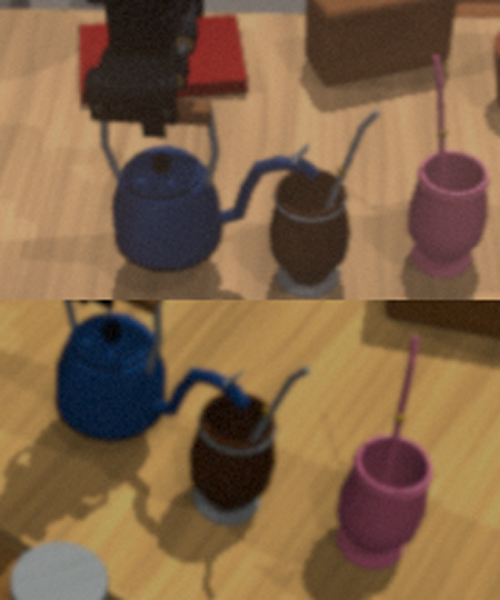

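The far end of the spout is at (0.5815, 0.238), where 155 mm along the kettle should put it. The outlet is about 15-16 mm above the rim, and the rim has not moved. I'll trim slightly, hold still, and check again.

Call:
step_arm(
  motion=[
    [[0,0,0,0,-0.5,-0.5,0],[0,0,0,0,-0.5,-0.5,0],[0,0,0,0,-0.5,-0.5,0],[0,0,0,0,-0.5,-0.5,0],[0,0,0,0,-0.5,-0.5,0],[0,0,0,0,-0.5,-0.5,0],[0,0,0,0,-0.5,-0.5,0],[0,0,0,0,-0.5,-0.5,0],[0,0,0,0,-0.5,-0.5,0],[0,0,0,0,-0.5,-0.5,0],[0,0,0,0,-0.5,-0.5,0],[0,0,0,0,-0.5,-0.5,0]],
  ],
)

```text
time_s: 12.13
position: [0.4264, 0.2493, 0.3687]
tcp_rot: [[-0.0, -0.998, 0.061], [-0.0, 0.061, 0.998], [-1.0, 0.0, -0.0]]
force: [-1.0, -0.3, -4.4]
opening: 0.203
```

```bash
python3 m.py 6; python3 - <<'E'
from h import *
print(bot.read_state()['qvel'].round(2))
a=load('side0');A=pts(a)[0]
b=load('side6');B=pts(b)[0]
for nm,(x0,x1,y0,y1,z0) in dict(tin=(.48,.6,-.06,.06,.05),jar=(.36,.46,-.05,.06,.05),cup=(.6,.73,-.06,.06,.05),pink=(.66,.78,.2,.35,.05)).items():
    for P in(A,B):
        q=P[(P[...,0]>x0)&(P[...,0]<x1)&(P[...,1]>y0)&(P[...,1]<y1)&(P[...,2]>z0)]; print(nm,q.mean(0).round(4))
# kettle level: lid/handle in scene
c=load('side6');W=pts(c)[0];H=cv2.cvtColor(c['frame'],cv2.COLOR_RGB2HSV)[...,0]
p=W[(abs(W[...,0]-.426)<.06)&(abs(W[...,1]-.25)<.03)&(W[...,2]>.197)&(W[...,2]<.22)]
k=(p[:,0]<.40)|(p[:,0]>.455);
for r in (p[p[:,0]<.39],p[p[:,0]>.463]): print('handle end',len(r),r.max(0).round(4) if len(r) else '')
E
```

```text
[0.42637521 0.24927743 0.36873623] [-0.99514842 -0.27700646 -4.3664394 ] [ 0.01271293  0.04711938 -0.00465554] 0.20321037215293647
side spout n 41 L max 0.14982609367765207 hz max/min 0.11699246340676461 0.10668626854650598 Qmed -0.002291209314309233
  L0.090 n5 Q -0.0014 hz 0.1067..0.1095
  L0.100 n10 Q -0.0033 hz 0.1089..0.1153
  L0.110 n10 Q -0.0024 hz 0.1125..0.1170
  L0.120 n10 Q -0.0011 hz 0.1118..0.1169
  L0.140 n5 Q -0.0027 hz 0.1072..0.1121
  far [0.5758 0.2374 0.1488]
  rim 179 [0.574  0.2407]
scene spout n 117 L max 0.15413909432845121 hz max/min 0.11911996863016405 0.09163046493638694 Qmed -0.003985347838486091
  L0.090 n18 Q -0.0061 hz 0.0916..0.1111
  L0.100 n12 Q -0.0035 hz 0.1070..0.1139
  L0.110 n16 Q -0.0035 hz 0.1112..0.1191
  L0.120 n11 Q -0.0037 hz 0.1111..0.1185
  L0.130 n19 Q -0.0051 hz 0.1074..0.1185
  L0.140 n30 Q -0.0037 hz 0.0990..0.1166
  L0.150 n11 Q -0.0005 hz 0.1003..0.1066
  far [0.58   0.2367 0.144 ]
  rim 187 [0.5734 0.2397]
[ 0.07 -0.06  0.04 -0.03  0.08 -0.13]
tin [ 0.5384 -0.0079  0.0978]
tin [ 0.5385 -0.0079  0.098 ]
jar [ 0.4111 -0.0021  0.0937]
jar [ 0.4114 -0.0022  0.0937]
cup [0.668  0.008  0.0689]
cup [0.6677 0.008  0.0689]
pink [0.7156 0.2689 0.0999]
pink [0.7156 0.2687 0.0996]
handle end 0 
handle end 76 [0.481  0.254  0.2161]
```

```bash
python3 -c "
from rig import bot
print(bot.hand_in())"
```

```text
the job is handed in; nothing more can be done
None
```

The blue kettle is held still by its wooden handle, with its spout over the centre of the dark gourd's mouth. I carried it upright over the tray, came in from the side opposite the bombilla, and handed the job in at about 12 s.

**Last checks**
- **Spout position:** the outlet computed from the gripper pose is at about (0.574, 0.240, 0.135). The measured rim centre is (0.574, 0.240, 0.120), so it is about 15 mm above the rim and centred to 1–2 mm.
- **Grip and stillness:** the arm was still, the tool was vertical, and the opening of about 17.7 mm fits the 18 mm handle. The wrist force was only about the kettle's weight.
- **Other things:** the rim, tin, jar, cup and pink gourd were all within 1 mm of their first positions.

**Less certain**
- **Bombilla direction:** the two cameras disagreed on it, giving roughly -1° to -5°. I used -3.5°, so the spout's pointing direction is good to about ±2°.
- **Level:** the check on the handle's two ends failed because one end was hidden from the camera. That the kettle is level rests on the visible end, the spout height and the pictures.
- **Spout reach:** the side camera put the far end of the spout about 5 mm short of the given 155 mm. The scene camera agreed to 1 mm, and I went with it.

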